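# Open the drop-front picking bin and stow the tape measure

### The arm

A 6-joint arm with a two-finger parallel gripper is mounted at the origin on the work surface. World frame = base frame: x ahead of the robot, y to its left, z up, the work surface at z = 0. Lengths are in m, angles in rad, forces in N, time in s.
With the tool pointing down it reaches from about 0.25 to 0.775 m from the base axis. Payload 4 kg.
Tool frame: the origin (TCP) lies at the very end of the fingers, on their centre line; the grasp point (between the pads) lies 19 mm behind it; z points along the fingers, y is the line along which they close (so a half turn about z gives the same grasp; the last joint's range is limited). The gripper opens to 94 mm and grips with 3 to 60 N. Pads are 16 mm wide; open, the fingers measure 119 mm over their backs; the gripper's body (75 mm by 177 mm) begins 78 mm behind the grasp point.
Start: joints at [1.119, 0.087, 1.371, -0, 1.684, -0.103], TCP at [0.188, 0.517, 0.206] pointing down, gripper open.
Joint ranges: [-3.1, 3.1], [-0.76, 2.03], [0.27, 2.55], [-1.08, 4.22], [0.17, 2.65], [-2.57, 2.57]. Speed limits (rad/s): [2.79, 2.79, 3.14, 3.14, 3.14, 3.14].

### API

Orientations are given as [roll, pitch, yaw] about the fixed x, y, z axes, in that order (R = Rz(yaw) Ry(pitch) Rx(roll)).
In Python, from bench import robot gives the robot as it stands. The module is installed in compiled form; this text tells all that it offers.
- The arm moves only by the tool move_arm, never from a script. Its argument "deltas" is one flat list of numbers, 7 for each row, row after row: the turn, a rotation vector about the tool's x, y, z in rad, then the shift along the tool's x, y, z in cm, then the closure, from -1 (fully open) to 1 (shut). A call has 1 to 8 rows; each row is the pose to reach, as a shift and turn from the pose commanded when the call began, along the tool's axes at that moment; what a row does not reach only later rows make up. A row lasts 1/10 s, in which the tool goes at most 50 mm and 8.59 degrees, less where a joint would pass 70% of its speed; a pose out of reach is approached as far as the arm can. A call with a gripper value outside its range is refused whole. The fingers move at their own pace and stop on an object; the grip force is fixed at half the most. Time passes only in rows, so rows that repeat a pose let the fingers close. It gives the time, the measured TCP pose, the force, the opening and the grip force at its end, in the units of the state.
- robot.get_obs(): the state, without advancing time (a new reading comes with each control period).
- robot.snapshot(name): name is "side" or "top" or "wrist"; returns a dict with "image" (384x512x3 uint8, red, green, blue), "depth" (384x512 float32, m along the optical axis (not along the pixel's ray), 0 where there is no reading), "fov_y" (degrees; the focal length in pixels is half the picture's height over the tangent of half this angle, whatever the lens; pixels are square), "cx", "cy" (the principal point, pixels), "D" ([k1, k2, p1, p2, k3] as OpenCV has them; the pictures are not rectified), "origin" and "orientation" of the camera in the world; the wrist camera has in their place "T_tool_cam" (4x4, takes a point from camera to tool coordinates, whose origin is the TCP and whose axes are the flange's). Camera axes: x right, y up, looking along -z (the intrinsics and any distortion apply to the point x, -y, -z); pixel columns grow to the right and rows downward; lengths in m; the calibration is good to about 2 mm. A picture is of the moment at which its call begins: read the wrist's pose just before it.
- robot.close_job(): hands the job in; it is judged then, once.
The state is a dict: "time": time; "joint_positions": joint angles; "qvel": joint speeds; "joint_torque": joint torques, N m; "tool_pos": TCP position; "ee_rot": TCP orientation; "wrist_force": force on the tool from outside, world axes, zero at the start; "wrist_torque": the same for the moment, N m; "width": finger opening in m; "finger_force": force on a finger pad.
Only numpy, scipy, OpenCV 4.12 (cv2) and the standard library are available. Lean on these libraries where they do the work, as an engineer would, in place of code of your own. Each camera call takes 0.05 s, during which the arm holds its last target. There are 200 camera calls.

### The job

Open the hooded storage bin: swing its white front flap up past upright and out, lower it gently until it rests fully open on its stop, and let go of it; don't fling it or let it drop. Then put the tape measure inside the bin and leave it lying there, with the flap still fully open. Leave the mug, the tape roll and the carton where they stand.

Things in the scene. Friction and masses are not known exactly. Their poses are not given: they have to be found in the camera images.
- bin: Grey plastic picking bin, fixed, 250 mm deep (x), 240 wide (y), 170 high. Origin on the table under the middle of the flap's hinge line at its front; x points into the bin, y along the hinge, z up. Inner floor 10 mm above the table, walls 8 mm thick, low fixed front wall 52 mm high under the hinge. Two steel stop brackets stick out 42 mm from that wall at y = +-85 mm.
- flap (a joint): Flap angle, rad: 0 = shut, leaning 25 degrees from vertical into the bin, held by its weight; 0.436 upright; 1.134 fully open on its stop, leaning 40 degrees from vertical out of the front. Grows as the flap swings out (towards bin -x). Almost no friction: past upright it falls open if let go, before upright it falls shut.
- flap_hinge (a point): Middle of the flap's hinge line, on the bin 60 mm above the table; the hinge runs along the bin's y. Its axes are the bin's.
- hood_edge (a point): Middle of the front top edge of the bin's fixed flat hood, 140 mm behind the hinge line, 170 mm above the table. The hood covers the bin's rear from here to its back; its front lip is 18 mm deep. With the flap open, the mouth lies between hinge line and hood edge, 224 mm wide between the side walls.
- flap_edge (a point): Middle of the free (top) edge of the flap, a flat white plate 8 mm thick, 212 mm wide, 120 mm from hinge line to edge, about 0.25 kg, centred on the line from hinge to edge. z points from hinge to edge in the flap's plane, x is normal to the plate (into the bin when shut), y along the hinge.
- tape_measure: Black tape measure with round steel discs on its two sides, standing on its flat foot on the table: 70 mm long (x; a small steel end hook makes it 74), 36 mm thick (y), 62 mm high (z), upper 16 mm only 50 mm long, from x = -31 to +19 mm. 0.17 to 0.35 kg. Origin at the centre of its underside.
- tape_measure_mid (a point): Middle of the tape measure, 31 mm above its underside.
- tape_roll: Brown tape roll lying flat, ring 92 mm across, 48 mm high; origin at the centre of its underside. Leave alone.
- mug: White mug, 80 mm across, 92 mm high, handle on its +y side; origin at the centre of its underside. Leave alone.
- carton: Cardboard carton 100 x 140 x 70 mm high with a paper band; origin at the centre of its underside. Leave alone.
Not all that is in view belongs to the job. What is shaped like the tape_measure but green or purple is not meant.

How it is judged:
On the way, in this order (a step that is already met when the one before it is completed fails the run):
1. the flap rests fully open on its stop (within about 3 degrees) and has been let go of, the tape measure not yet in the bin (value of joint flap above 1.08 rad and contact force between the fingers and bin below 0.3 N and not (x of tape_measure_mid in the frame of bin between 0 and 0.25 m and y of tape_measure_mid in the frame of bin between -0.12 and 0.12 m)), for 0.2 s.
2. the tape measure is inside the bin (x of tape_measure_mid in the frame of bin between 0.01 and 0.242 m and y of tape_measure_mid in the frame of bin between -0.112 and 0.112 m and z of tape_measure_mid in the frame of bin below 0.075 m), for 0.2 s.
At the end, for the whole second after the job is handed in: The flap rests open on its stop (joint above 1.08 of 1.134 rad) and the tape measure lies at rest inside the bin: its middle between the front wall and the back wall, between the side walls, and less than 75 mm above the table (all of step 2 and value of joint flap above 1.08 rad and linear speed of tape_measure below 0.03 m/s); the robot touches nothing.
It fails at once if the flap swings or drops open faster than 2 rad/s (0.24 m/s at its edge) (velocity of joint flap above 2 rad/s).
It fails at once if the mug, the tape roll or the carton is moved more than 30 mm (distance of any of mug, tape_roll, carton from where it was at the start of the episode above 0.03 m).
It also fails if it takes over 61 s, if anything falls off the work surface, if the arm or the gripper's body presses on something with over 40 N, if the wrist force passes 120 N, or if a joint passes its speed limit or range.

## Working session

There is one attempt and no reset: what is moved stays moved. The work goes in short steps, Python scripts to look and compute and a tool call to move; the robot and the scene stay as the last step left them, time stands still between calls to the robot, and variables do not carry over. Pictures are saved under pics/ and viewed, at most 10 in all, crops included, and the job is handed in when it is done.

Besides the shell and the picture viewer there is one more tool, called after "Request:" as name(argument=value, ...), one argument or row to a line, values as JSON. move_arm: Moves the arm, as the interface text tells. Its arguments: {"type":"object","properties":{"deltas":{"type":"array","items":{"type":"number"}}},"required":["deltas"]}

```bash
mkdir -p pics
cat > h.py <<'E'
import numpy as np, cv2
from scipy.spatial.transform import Rotation as R
from bench import robot
def rot(o):
    o=np.array(o,float)
    if o.shape==(3,3): return o
    return R.from_euler('xyz',o).as_matrix() if o.size==3 else R.from_quat(o).as_matrix()
def snap(n):
    o=robot.get_obs(); s=robot.snapshot(n)
    if n=='wrist':
        T=np.eye(4);T[:3,:3]=rot(o['ee_rot']);T[:3,3]=o['tool_pos'];s['T']=T@np.array(s['T_tool_cam'])
    else:
        T=np.eye(4);T[:3,:3]=rot(s['orientation']);T[:3,3]=s['origin'];s['T']=T
    return s
def cloud(s):
    h,w=s['depth'].shape;f=h/2/np.tan(np.radians(s['fov_y'])/2)
    K=np.array([[f,0,s['cx']],[0,f,s['cy']],[0,0,1]])
    u,v=np.meshgrid(np.arange(w),np.arange(h))
    p=cv2.undistortPoints(np.stack([u,v],-1).reshape(-1,1,2).astype(np.float64),K,np.array(s['D'],float)).reshape(h,w,2)
    d=s['depth'];P=np.stack([p[...,0]*d,-p[...,1]*d,-d],-1)
    W=P@s['T'][:3,:3].T+s['T'][:3,3]; W[d==0]=np.nan
    return W
def save(s,n): cv2.imwrite('pics/'+n,s['image'][...,::-1])
E
python3 - <<'E'
from h import *
o=robot.get_obs();print(o)
for n in('top','side'):
    s=snap(n);save(s,n+'0.png');np.savez(n+'0.npz',im=s['image'],W=cloud(s));print(n,s['origin'],s['orientation'],s['fov_y'],s['D'])
    
a=cv2.imread('pics/top0.png')
E
```

```text
{'time': 0.0, 'joint_positions': array([ 1.11889155e+00,  8.79485644e-02,  1.37221194e+00, -6.90648198e-05,
        1.68361020e+00, -1.03122728e-01]), 'qvel': array([ 0.0001378 , -0.00069266,  0.00046798, -0.0005897 ,  0.00034765,
        0.00054181]), 'joint_torque': array([ 2.04973680e-03, -3.40176022e+01, -3.02435374e+01,  7.21093523e-02,
        3.29212379e-02, -1.58379689e-04]), 'tool_pos': array([0.18776501, 0.51637944, 0.20432917]), 'ee_rot': array([-3.13941911e+00, -1.55930335e-04,  2.79280273e+00]), 'wrist_force': array([ 0.29713521, -0.12139213, -0.64566062]), 'wrist_torque': array([ 0.06537273, -0.05317153, -0.011624  ]), 'finger_force': 0.0, 'width': 0.09394001426919367}
top [ 0.32219481 -0.10071779  1.72810182] [ 0.15129026  0.00904235 -1.59337142] 42.03307757476465 [-0.17149427  0.          0.          0.          0.        ]
side [ 0.30175889 -0.8961251   1.10789656] [ 0.70843016 -0.0047488  -0.31204902] 47.25549022084347 [-0.14378097  0.          0.          0.          0.        ]
```

View pics/top0.png

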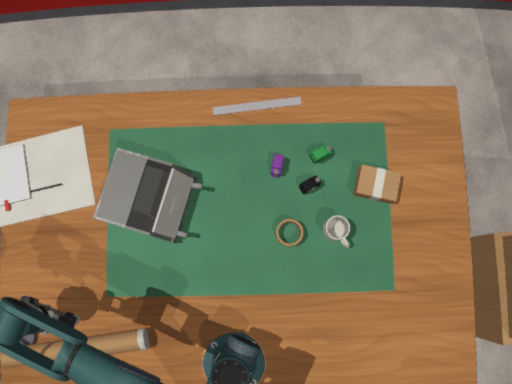

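View pics/side0.png

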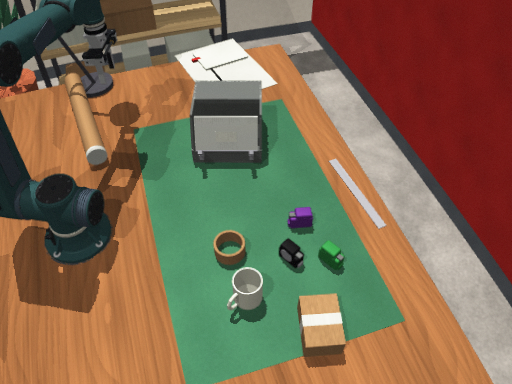

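Top view: the candidates are black (310,184), purple (277,165) and green (320,154). The black one is the tape measure. The bin is at (150,195) with its brackets at (196,186) and (182,234), so its front faces world -y.

Run:
```python
from h import *
d=np.load('top0.npz');W=d['W'];im=d['im']
# crop check
c=cv2.resize(im[140:215,255:355],(800,600),interpolation=cv2.INTER_CUBIC);cv2.imwrite('pics/crop0.png',c[...,::-1])
x,y,z=W[...,0],W[...,1],W[...,2]
print('table z',np.nanmedian(z[150:280,215:260]))
# hood: z~0.17
sub=np.zeros(z.shape,bool);sub[140:250,90:210]=1
m=sub&(abs(z-0.17)<0.012)
P=W[m];print(m.sum(),P[:,2].mean())
print('hood rect',cv2.minAreaRect(P[:,:2].astype(np.float32)),cv2.boxPoints(cv2.minAreaRect(P[:,:2].astype(np.float32))))
for (u,v) in[(196,186),(201,186),(182,234),(187,235),(190,187),(175,160),(150,190),(178,195)]:print(u,v,W[v,u])
hsv=cv2.cvtColor(im,cv2.COLOR_RGB2HSV)
m=np.zeros(z.shape,bool);m[170:200,292:330]=1
m&=(z>0.012)&(z<.08)
P=W[m];print('tm',m.sum(),P.mean(0),P.max(0),cv2.minAreaRect(P[:,:2].astype(np.float32)))
t=m&(z>.055);print('top',W[t].mean(0),cv2.minAreaRect(W[t][:,:2].astype(np.float32)))
t=m&(z<.05);print('low',W[t].mean(0))
```

```text
table z 0.00036066677983304096
2938 0.16885884413366692
hood rect ((0.5693259835243225, 0.29739657044410706), (0.21649083495140076, 0.24079571664333344), 72.11551666259766) [[0.421504   0.23135588]
 [0.6506639  0.15740779]
 [0.71714795 0.36343727]
 [0.48798805 0.43738535]]
196 186 [0.5948513  0.11117143 0.08351311]
201 186 [ 0.60885918  0.10468293 -0.00359097]
182 234 [0.43466514 0.15755246 0.0908582 ]
187 235 [ 0.43729737  0.15482514 -0.0029609 ]
190 187 [0.59485431 0.13389019 0.065833  ]
175 160 [0.70285893 0.19579385 0.00622974]
150 190 [0.59596123 0.28243137 0.01531962]
178 195 [0.56143461 0.16696901 0.11325989]
tm 244 [ 0.59863967 -0.27114825  0.05331781] [ 0.63088196 -0.23660867  0.06982595] ((0.6018854975700378, -0.27443185448646545), (0.037052735686302185, 0.07192464917898178), 27.828229904174805)
top [ 0.59895622 -0.26828441  0.06107504] ((0.6020846962928772, -0.2747558355331421), (0.03670966625213623, 0.06616760790348053), 27.461240768432617)
low [ 0.59615961 -0.2729237   0.03872629]
```

View pics/crop0.png

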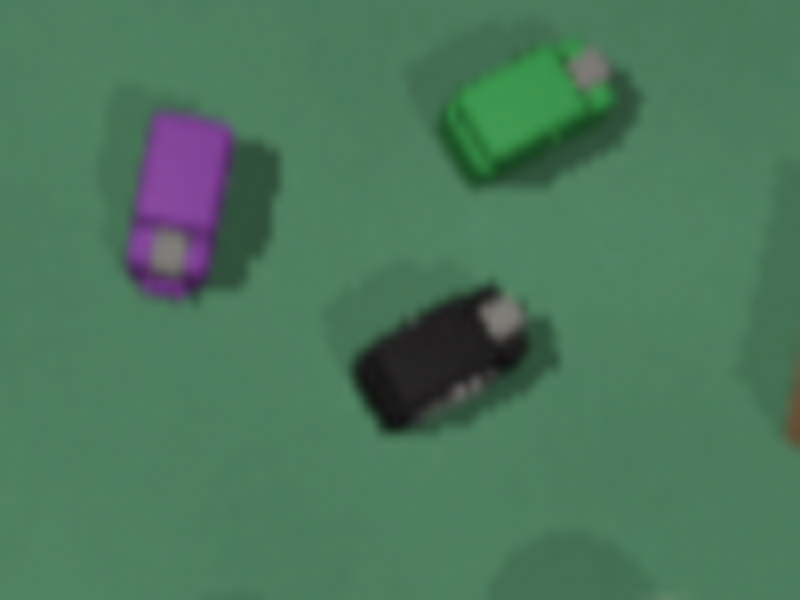

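```bash
cat >> h.py <<'E'
YAW=np.radians(72.1);ORG=np.array([.526,.162,0])
try: YAW,*_o=np.load('bin.npy');ORG=np.array([_o[0],_o[1],0])
except FileNotFoundError: pass
BR=R.from_euler('z',YAW).as_matrix()
def tobin(P): return (P-ORG)@BR
def frombin(p): return BR@np.array(p)+ORG
def toolR(a,yaw=None): # tool y along bin x, z down, then turned by a about tool x
    Z=BR if yaw is None else R.from_euler('z',yaw).as_matrix()
    D=np.stack([Z@[0,1,0],Z@[1,0,0],[0,0,-1]],1)
    return D@R.from_rotvec([a,0,0]).as_matrix()
def rows(targets):
    o=robot.get_obs();R0=rot(o['ee_rot']);p0=o['tool_pos']
    print('now',p0.round(4),R.from_matrix(R0).as_euler('xyz').round(4),'t',o['time'])
    for p,Rt in targets:
        print((R.from_matrix(R0.T@Rt).as_rotvec()).round(3),(R0.T@(np.array(p)-p0)*100).round(2))
def flap(th,r,dn=0): # tcp pose at flap angle th, tip at radius r, shifted dn along flap normal (into bin)
    t=np.radians(25)-th
    return frombin([r*np.sin(t)+dn*np.cos(t),0,.06+r*np.cos(t)-dn*np.sin(t)]),toolR(t)
E
python3 - <<'E'
from h import *
d=np.load('top0.npz');W=d['W'];im=d['im']
s=W[140:250,90:215].reshape(-1,3);B=tobin(s)
m=(abs(B[:,1])<.09)&(B[:,0]>-.015)&(B[:,0]<.07)&(B[:,2]>.075)&(B[:,2]<.175)
b=B[m];print(m.sum(),b.min(0),b.max(0))
# plane fit x = a + c z + e y
A=np.c_[np.ones(len(b)),b[:,2]-.06,b[:,1]]
w=np.ones(len(b),bool)
for _ in range(4):
    c=np.linalg.lstsq(A[w],b[w,0],rcond=None)[0];r=b[:,0]-A@c;w=abs(r)<.006
print(c,'tilt',np.degrees(np.arctan(c[1])),'yaw err',np.degrees(c[2]),w.sum(),'expected outer x at hinge',-.004/np.cos(np.radians(25)))
f=b[w];print('ymid',f[:,1].min(),f[:,1].max(),'ztop',np.percentile(f[:,2],98))
h=(B[:,2]>.155)&(B[:,0]>.1);print('hood x',np.nanmin(B[h,0]),np.nanpercentile(B[h],[1,99],axis=0))
o=robot.get_obs()
rows([flap(0,.22)])
for a in [(0,.22)]: print(flap(*a)[0])
E
```

```text
1150 [-0.0041923  -0.08994951  0.07501279] [0.05290622 0.08991517 0.17400827]
[-0.00688598  0.46878779 -0.00430632] tilt 25.11661016691134 yaw err -0.24673403479962347 1098 expected outer x at hinge -0.004413511675849967
ymid -0.08994951236851098 0.08991516917461022 ztop 0.17154913569188246
hood x 0.10025069614304788 [[ 0.11598068 -0.11704638  0.15978442]
 [ 0.24713416  0.11888653  0.17760594]]
now [0.1877 0.5164 0.2044] [-3.1396e+00 -2.0000e-04  2.7928e+00] t 0.1
[ 0.434 -0.008 -0.036] [-43.56 -12.47  -5.48]
[0.55457679 0.25047546 0.25938771]
```

```bash
python3 -c "
import numpy as np;np.save('bin.npy',[np.radians(72.3),.5253,.160])"
```

Request:
move_arm(
  deltas=[0,0,-0.036,-5,-1,-8,0.55,0,0,-0.036,-10,-3,-10,0.55,0.1,0,-0.036,-15,-4.5,-10,0.55,0.2,0,-0.036,-20,-6,-10,0.55,0.3,0,-0.036,-25,-7.5,-10,0.55,0.43,-0.008,-0.036,-30,-9,-10,0.55,0.43,-0.008,-0.036,-35,-10.5,-10,0.55,0.43,-0.008,-0.036,-40,-11.5,-10,0.55],
)

```text
time: 0.9
tool_pos: [0.4828, 0.3007, 0.3024]
ee_rot: [-2.708, -0.003, 2.83]
wrist_force: [0.3, 0.2, -0.1]
width: 0.0336
finger_force: 0.0
```

Run:
```python
from h import *
rows([flap(0,.19)])
```

```text
now [0.4828 0.3007 0.3024] [-2.7076 -0.0029  2.8305] t 0.9
[ 0.002 -0.004 -0.001] [-8.35 -0.75  8.05]
```

Request:
move_arm(
  deltas=[0,0,0,0,0,0,0.55,0,0,0,0,0,0,0.55,0,0,0,0,0,0,0.55],
)

```text
time: 1.2
tool_pos: [0.4804, 0.302, 0.3051]
ee_rot: [-2.712, -0.001, 2.83]
wrist_force: [-0.7, -0.2, 0.2]
width: 0.0211
finger_force: 0.0
```

Run:
```python
from h import *
rows([flap(0,.19),flap(0,.15)])
s=snap('wrist');save(s,'w1.png');np.savez('w1.npz',im=s['image'],W=cloud(s))
```

```text
now [0.4804 0.302  0.3051] [-2.7116e+00 -6.0000e-04  2.8304e+00] t 1.2
[ 0.006 -0.002 -0.002] [-8.61 -0.7   8.33]
[ 0.006 -0.002 -0.002] [-8.61 -0.73 12.33]
```

View pics/w1.png

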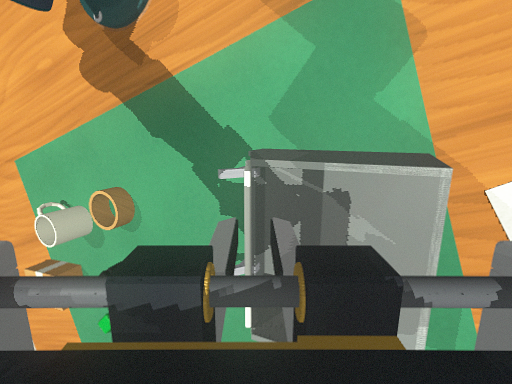

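Request:
move_arm(
  deltas=[0.006,-0.002,-0.002,-4,-0.3,3,0.4,0.006,-0.002,-0.002,-8.6,-0.7,6,0.4,0.006,-0.002,-0.002,-8.6,-0.7,10,0.4,0.006,-0.002,-0.002,-8.6,-0.7,12.3,0.4,0.006,-0.002,-0.002,-8.6,-0.7,12.3,0.4,0.006,-0.002,-0.002,-8.6,-0.7,12.3,0.4],
)

```text
time: 1.85
tool_pos: [0.5447, 0.2213, 0.1973]
ee_rot: [-2.706, 0.002, 2.834]
wrist_force: [0.4, 0.1, 0.4]
width: 0.0283
finger_force: 0.0
```

Run:
```python
from h import *
d=np.load('w1.npz');B=tobin(d['W'].reshape(-1,3))
m=(abs(B[:,1])<.1)&(B[:,0]>-.02)&(B[:,0]<.075)&(B[:,2]>.15)&(B[:,2]<.185)
b=B[m]
for lo in(-.1,-.05,0,.05):
    q=b[(b[:,1]>lo)&(b[:,1]<lo+.05)]
    if len(q)>5:print(lo,len(q),np.percentile(q,[5,50,95],axis=0).round(4).tolist())
print('expect edge',.12*np.sin(np.radians(25)),.06+.12*np.cos(np.radians(25)))
s=snap('wrist');B=tobin(cloud(s).reshape(-1,3))
m=(abs(B[:,1])<.1)&(B[:,0]>-.02)&(B[:,0]<.075)&(B[:,2]>.15)&(B[:,2]<.185);b=B[m]
for lo in(-.1,-.05,0,.05):
    q=b[(b[:,1]>lo)&(b[:,1]<lo+.05)]
    if len(q)>5:print(lo,len(q),np.percentile(q,[5,50,95],axis=0).round(4).tolist())
rows([flap(0,.15),flap(0,.092)])
```

```text
-0.1 100 [[0.0457, -0.0984, 0.1657], [0.0487, -0.0874, 0.1684], [0.0517, -0.0756, 0.1698]]
-0.05 147 [[0.0447, -0.0276, 0.1654], [0.0491, -0.0142, 0.1683], [0.0519, -0.0015, 0.1699]]
0 266 [[0.0454, 0.0025, 0.165], [0.0493, 0.0256, 0.1683], [0.0522, 0.0474, 0.1697]]
0.05 270 [[0.0462, 0.0526, 0.158], [0.0492, 0.0744, 0.1683], [0.052, 0.0973, 0.1699]]
expect edge 0.05071419140888393 0.168756934444398
-0.1 210 [[0.0457, -0.099, 0.1663], [0.049, -0.0889, 0.1683], [0.052, -0.0786, 0.1696]]
-0.05 565 [[0.0461, -0.0454, 0.1651], [0.0495, -0.0233, 0.1683], [0.0522, -0.0023, 0.1697]]
0 709 [[0.0452, 0.0029, 0.1657], [0.0494, 0.0257, 0.1683], [0.0523, 0.0473, 0.1697]]
0.05 805 [[0.0457, 0.0524, 0.1661], [0.0495, 0.0755, 0.1683], [0.0525, 0.0976, 0.1698]]
now [0.5454 0.2217 0.1984] [-2.708   0.0036  2.834 ] t 1.9
[ 0.003  0.004 -0.   ] [ 0.04 -0.03  0.29]
[ 0.003  0.004 -0.   ] [ 0.06 -0.05  6.09]
```

Request:
move_arm(
  deltas=[0.003,0.004,0,0,0,2,0.4,0.003,0.004,0,0,0,4,0.4,0.003,0.004,0,0,0,6,0.4,0.003,0.004,0,0,0,6,0.72,0.003,0.004,0,0,0,6,0.72,0.003,0.004,0,0,0,6,0.72],
)

```text
time: 2.5
tool_pos: [0.5388, 0.1972, 0.1442]
ee_rot: [-2.706, 0.001, 2.831]
wrist_force: [-0.5, -0.3, -0.3]
width: 0.0134
finger_force: 0.0
```

Run:
```python
from h import *
rows([flap(t,.092) for t in np.arange(.06,.49,.06)])
```

```text
now [0.5388 0.1972 0.1442] [-2.7056e+00  8.0000e-04  2.8313e+00] t 2.5
[-0.06   0.    -0.002] [ 0.15 -0.58  0.12]
[-0.12   0.    -0.002] [ 0.15 -1.13  0.17]
[-0.18   0.    -0.002] [ 0.15 -1.68  0.25]
[-0.24   0.    -0.002] [ 0.15 -2.22  0.37]
[-0.3    0.    -0.002] [ 0.15 -2.75  0.52]
[-0.36   0.    -0.002] [ 0.15 -3.27  0.69]
[-0.42   0.    -0.001] [ 0.15 -3.78  0.9 ]
[-0.48   0.    -0.001] [ 0.15 -4.28  1.14]
```

Request:
move_arm(
  deltas=[-0.06,0,0,0,-0.58,0.12,0.73,-0.12,0,0,0,-1.13,0.17,0.73,-0.18,0,0,0,-1.68,0.25,0.73,-0.24,0,0,0,-2.22,0.37,0.73,-0.3,0,0,0,-2.75,0.52,0.73,-0.36,0,0,0,-3.27,0.69,0.73,-0.4,0,0,0,-3.61,0.83,0.73,-0.43,0,0,0,-3.86,0.94,0.73],
)

```text
time: 3.3
tool_pos: [0.5268, 0.1589, 0.1521]
ee_rot: [-3.136, 0.001, 2.83]
wrist_force: [0.8, -0.3, -0.3]
width: 0.0128
finger_force: 0.1
```

Run:
```python
from h import *
o=robot.get_obs();print(o['joint_positions'].round(2),o['wrist_force'].round(1),o['width'])
rows([flap(t,.092) for t in np.arange(.46,.83,.05)])
```

```text
[ 0.19  0.11  1.46 -0.01  1.58 -1.07] [ 0.8 -0.3 -0.3] 0.012820168693571343
now [0.5268 0.1589 0.1521] [-3.1359e+00  1.0000e-03  2.8303e+00] t 3.3
[-0.029  0.001 -0.002] [ 0.17 -0.16  0.01]
[-0.079  0.001 -0.002] [ 0.17 -0.62  0.03]
[-0.129  0.001 -0.002] [ 0.17 -1.07  0.08]
[-0.179  0.001 -0.002] [ 0.17 -1.53  0.15]
[-0.229  0.001 -0.002] [ 0.17 -1.98  0.25]
[-0.279  0.001 -0.002] [ 0.17 -2.42  0.36]
[-0.329  0.001 -0.002] [ 0.17 -2.86  0.5 ]
[-0.379  0.001 -0.002] [ 0.17 -3.29  0.66]
```

Request:
move_arm(
  deltas=[-0.03,0,0,0.1,-0.16,0,0.73,-0.07,0,0,0.1,-0.55,0.03,0.73,-0.11,0,0,0.1,-0.9,0.06,0.73,-0.16,0,0,0.1,-1.35,0.12,0.73,-0.21,0,0,0.1,-1.8,0.2,0.73,-0.26,0,0,0.1,-2.25,0.32,0.73,-0.31,0,0,0.1,-2.69,0.45,0.73,-0.36,0,0,0.1,-3.13,0.6,0.73],
)

```text
time: 4.1
tool_pos: [0.5155, 0.1294, 0.1446]
ee_rot: [2.788, -0.001, 2.831]
wrist_force: [0.3, -0.0, -0.1]
width: 0.0128
finger_force: 0.2
```

Run:
```python
from h import *
o=robot.get_obs();print(o['joint_positions'].round(2),o['wrist_force'].round(1),o['width'])
rows([flap(t,.092) for t in np.arange(.83,1.19,.05)])
```

```text
[-0.09 -0.04  1.67  0.35  1.45 -1.38] [ 0.3 -0.  -0.1] 0.012787186914712532
now [0.5155 0.1294 0.1446] [ 2.7882e+00 -1.2000e-03  2.8311e+00] t 4.1
[-0.04  -0.001 -0.002] [-0.01 -0.28 -0.14]
[-0.09  -0.    -0.002] [-0.01 -0.74 -0.11]
[-0.14  -0.    -0.002] [-0.01 -1.2  -0.06]
[-0.19  -0.    -0.002] [-0.01 -1.65  0.02]
[-0.24  -0.    -0.002] [-0.01 -2.1   0.12]
[-0.29  -0.    -0.002] [-0.01 -2.55  0.24]
[-0.34  -0.    -0.002] [-0.01 -2.98  0.38]
[-0.39  -0.    -0.002] [-0.01 -3.41  0.54]
```

Request:
move_arm(
  deltas=[-0.04,0,0,0,-0.28,-0.12,0.73,-0.09,0,0,0,-0.74,-0.1,0.73,-0.14,0,0,0,-1.2,-0.06,0.73,-0.19,0,0,0,-1.65,0.02,0.73,-0.24,0,0,0,-2.1,0.12,0.73,-0.29,0,0,0,-2.55,0.24,0.73,-0.34,0,0,0,-2.98,0.38,0.73,-0.36,0,0,0,-3.2,0.45,0.73],
)

```text
time: 4.9
tool_pos: [0.5063, 0.1021, 0.1285]
ee_rot: [2.428, -0.004, 2.83]
wrist_force: [0.7, 5.7, 0.1]
width: 0.0125
finger_force: 2.0
```

Run:
```python
from h import *
o=robot.get_obs();print(o['joint_positions'].round(2),o['wrist_force'].round(1),o['width'])
s=snap('top');B=tobin(cloud(s)[140:250,90:230].reshape(-1,3))
m=(abs(B[:,1])<.1)&(B[:,0]>-.12)&(B[:,0]<-.01)&(B[:,2]>.07)&(B[:,2]<.17)&(abs(B[:,1])>.03)
b=B[m];c=np.polyfit(b[:,2]-.06,b[:,0],1);print(m.sum(),c,np.degrees(np.arctan(c[0])))
rows([flap(1.134,.092),flap(1.134,.19)])
```

```text
[-0.39 -0.04  1.83  0.72  1.46 -1.77] [0.7 5.7 0.1] 0.01254077944159285
674 [-0.83457274  0.00505345] -39.847454757773725
now [0.5063 0.1022 0.1285] [ 2.4275 -0.0041  2.8293] t 4.95
[ 0.016 -0.001 -0.005] [-0.05  0.26 -0.04]
[ 0.016 -0.001 -0.005] [-0.04  0.42 -9.84]
```

Request:
move_arm(
  deltas=[0.016,0,0,0,0.25,0,0.4,0.016,0,0,0,0.25,0,0.4,0.016,0,0,0,0.25,0,0.4,0.016,0,0,0,0.3,-3,0.4,0.016,0,0,0,0.35,-6,0.4,0.016,0,0,0,0.4,-9,0.2,0.016,0,0,0,0.4,-12,0,0.016,0,0,0,0.4,-12,0],
)

```text
time: 5.75
tool_pos: [0.4853, 0.0286, 0.2259]
ee_rot: [2.448, 0.005, 2.829]
wrist_force: [-0.2, 0.8, 0.3]
width: 0.0461
finger_force: 0.0
```

Run:
```python
from h import *
o=robot.get_obs();print(o['joint_positions'].round(2),o['wrist_force'].round(1),o['width'])
s=snap('top');W=cloud(s);np.savez('top1.npz',im=s['image'],W=W);B=tobin(W[140:250,90:230].reshape(-1,3))
m=(abs(B[:,1])<.1)&(B[:,0]>-.12)&(B[:,0]<-.01)&(B[:,2]>.07)&(B[:,2]<.17)&(abs(B[:,1])>.03)
b=B[m];c=np.polyfit(b[:,2]-.06,b[:,0],1);print(m.sum(),c,np.degrees(np.arctan(c[0])))
rows([([.6,-.22,.25],toolR(0,np.radians(27.8)))])
print(R.from_matrix(toolR(0,np.radians(27.8))).as_euler('xyz'))
```

```text
[-0.54 -0.11  1.68  0.68  1.71 -1.76] [-0.2  0.8  0.3] 0.04612413392265539
730 [-0.8371474   0.00521799] -39.934297957889136
now [0.4846 0.0297 0.2238] [2.4478e+00 1.6000e-03 2.8291e+00] t 5.8
[ 0.659 -0.267  0.742] [-18.66 -13.88 -14.92]
[3.14159265 0.         2.05599786]
```

Request:
move_arm(
  deltas=[0.08,-0.03,0.09,-2.3,-1.7,-2.6,-0.5,0.16,-0.07,0.19,-4.7,-3.5,-4.5,-1,0.25,-0.1,0.28,-7,-5.2,-5.8,-1,0.33,-0.13,0.37,-9.3,-7,-7.5,-1,0.41,-0.17,0.46,-11.7,-8.7,-9.3,-1,0.5,-0.2,0.56,-14,-10.4,-11.2,-1,0.58,-0.23,0.65,-16.3,-12.1,-13,-1,0.66,-0.267,0.742,-18.7,-13.9,-14.9,-1],
)

```text
time: 6.6
tool_pos: [0.6007, -0.2185, 0.2461]
ee_rot: [-3.135, -0.003, 2.056]
wrist_force: [0.0, -0.3, -0.3]
width: 0.0943
finger_force: 0.0
```

Request:
move_arm(
  deltas=[0,0,0,0,0,0,-1,0,0,0,0,0,0,-1],
)

```text
time: 6.8
tool_pos: [0.6001, -0.2176, 0.2444]
ee_rot: [-3.137, -0.007, 2.06]
wrist_force: [-0.3, -0.6, 0.5]
width: 0.094
finger_force: 0.0
```

Run:
```python
from h import *
o=robot.get_obs();print(o['joint_positions'].round(2),o['wrist_force'].round(1),o['width'])
T=toolR(0,np.radians(27.8));rows([([.6,-.272,.13],T),([.6,-.272,.02],T)])
s=snap('wrist');save(s,'w2.png');W=cloud(s);im=s['image']
hsv=cv2.cvtColor(im,cv2.COLOR_RGB2HSV)
m=(abs(W[...,2]-.061)<.006)&(hsv[...,2]<60)&(np.hypot(W[...,0]-.6,W[...,1]+.272)<.06);print(m.sum(),np.nanmean(W[m],0),cv2.minAreaRect(W[m][:,:2].astype(np.float32)) if m.sum()>9 else 0)
```

```text
[-0.44  0.29  1.06  0.    1.8  -0.93] [-0.3 -0.6  0.5] 0.09403944467625754
now [ 0.6001 -0.2176  0.2444] [-3.137  -0.0073  2.0599] t 6.8
[-0.005 -0.007  0.004] [-4.88 -2.52 11.42]
[-0.005 -0.007  0.004] [-4.96 -2.46 22.42]
924 [ 0.5976599  -0.26857211  0.06081765] ((0.598069965839386, -0.2702251970767975), (0.034159980714321136, 0.05022021755576134), 28.177555084228516)
```

View pics/w2.png

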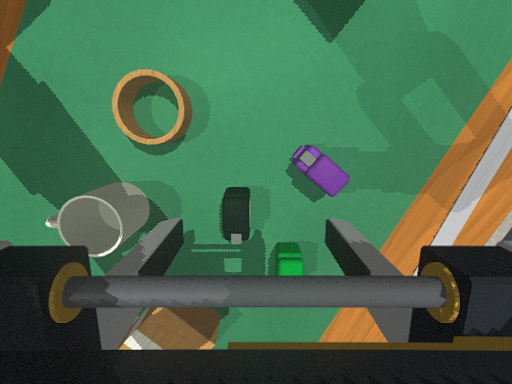

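Wrist view: the tape measure (237,212) lies between the fingers, clear of purple (320,170), green (290,260) and the mug (90,225).

Request:
move_arm(
  deltas=[-0.005,-0.007,0.004,-2.5,-1.3,4,-0.6,-0.005,-0.007,0.004,-4.9,-2.5,8,-0.6,-0.005,-0.007,0.004,-4.9,-2.5,12.5,-0.6,-0.005,-0.007,0.004,-4.9,-2.5,16,-0.6,-0.005,-0.007,0.004,-4.9,-2.5,19.5,-0.6,-0.005,-0.007,0.004,-4.9,-2.5,22.3,-0.6,-0.005,-0.007,0.004,-4.9,-2.5,22.3,-0.6],
)

```text
time: 7.55
tool_pos: [0.5953, -0.271, 0.0188]
ee_rot: [-3.138, -0.006, 2.054]
wrist_force: [-1.1, 0.3, 0.0]
width: 0.0751
finger_force: 0.0
```

Request:
move_arm(
  deltas=[0,0,0,0,0,0,0.7,0,0,0,0,0,0,0.7,0,0,0,0,0,0,0.7,0,0,0,0,0,0,0.7,0,0,0,0,0,0,0.7],
)

```text
time: 8.05
tool_pos: [0.6003, -0.2742, 0.0254]
ee_rot: [3.138, 0.006, 2.053]
wrist_force: [0.4, 0.0, 0.2]
width: 0.0386
finger_force: 0.0
```

Request:
move_arm(
  deltas=[0,0,0,0,0,0,1,0,0,0,0,0,0,1,0,0,0,0,0,0,1],
)

```text
time: 8.35
tool_pos: [0.6005, -0.2741, 0.0252]
ee_rot: [3.138, 0.005, 2.053]
wrist_force: [0.6, 1.0, 5.1]
width: 0.0353
finger_force: 30.0
```

Request:
move_arm(
  deltas=[0,0,0,0,0,-2,1,0,0,0,0,0,-5,1,0,0,0,0,0,-9,1,0,0,0,0,0,-13,1,0,0,0,0,0,-17,1,0,0,0,0,0,-21,1,0,0,0,0,0,-24,1,0,0,0,0,0,-24,1],
)

```text
time: 9.15
tool_pos: [0.6001, -0.2743, 0.2692]
ee_rot: [3.135, 0.011, 2.053]
wrist_force: [0.0, 0.9, -1.5]
width: 0.0356
finger_force: 30.0
```

Run:
```python
from h import *
o=robot.get_obs();print(o['joint_positions'].round(2),o['wrist_force'].round(1),o['width'],o['finger_force'])
T=toolR(0,YAW-np.pi/2);rows([(frombin([.064,0,.265]),T)])
```

```text
[-0.51  0.33  0.96 -0.    1.84 -1.  ] [ 0.   0.9 -1.5] 0.03560757981922582 29.99997854232788
now [ 0.6001 -0.2743  0.2692] [3.1349 0.0114 2.0527] t 9.15
[0.011 0.008 0.791] [4.646e+01 1.805e+01 1.000e-02]
```

Request:
move_arm(
  deltas=[0,0,0.1,4,1.5,0,1,0,0,0.2,8,3.1,0,1,0,0,0.3,12,4.7,0,1,0,0,0.4,16,6.2,0,1,0,0,0.5,20,7.8,0,1,0.01,0.01,0.6,24,9.3,0,1,0.01,0.01,0.7,28,10.9,0,1,0.01,0.01,0.79,32,12.4,0,1],
)

```text
time: 9.95
tool_pos: [0.5588, 0.0691, 0.2591]
ee_rot: [-3.127, -0.002, 1.259]
wrist_force: [0.5, -0.0, -2.3]
width: 0.0357
finger_force: 30.0
```

Run:
```python
from h import *
o=robot.get_obs();print(o['joint_positions'].round(2),o['wrist_force'].round(1),o['width'],o['finger_force'])
T=toolR(0,YAW-np.pi/2);rows([(frombin([.064,0,.265]),T)])
```

```text
[0.02 0.12 1.23 0.01 1.8  0.33] [ 0.5 -0.  -2.3] 0.03570668007138668 29.99628648161888
now [0.5588 0.0691 0.2591] [-3.1274e+00 -1.8000e-03  1.2587e+00] t 9.95
[-0.014 -0.002 -0.003] [14.02 -6.01 -0.48]
```

Request:
move_arm(
  deltas=[0,0,0,4,-1.7,-0.4,1,0,0,0,8,-3.4,-0.4,1,0,0,0,12,-5.1,-0.4,1,0,0,0,14,-6,-0.4,1,0,0,0,14,-6,-0.4,1,0,0,0,14,-6,-0.4,1,0,0,0,14,-6,-0.4,1],
)

```text
time: 10.65
tool_pos: [0.5454, 0.218, 0.2664]
ee_rot: [-3.131, -0.002, 1.262]
wrist_force: [-0.6, 0.6, -2.2]
width: 0.036
finger_force: 30.0
```

Run:
```python
from h import *
o=robot.get_obs();print(o['wrist_force'].round(1),o['width'],tobin(o['tool_pos']))
T=toolR(0,YAW-np.pi/2);rows([(frombin([.064,0,z]),T) for z in(.15,.04)])
s=snap('top');save(s,'top2.png')
im=cv2.resize(s['image'][110:270,80:290],(800,600),interpolation=cv2.INTER_CUBIC);cv2.imwrite('pics/top2c.png',im[...,::-1])
```

```text
[-0.6  0.6 -2.2] 0.03598049341033622 [ 0.06139215 -0.00145605  0.26637905]
now [0.5454 0.218  0.2664] [-3.1310e+00 -1.7000e-03  1.2616e+00] t 10.65
[-0.011 -0.002 -0.   ] [ 0.24 -0.02 11.64]
[-0.011 -0.002 -0.   ] [ 0.22  0.09 22.64]
```

View pics/top2c.png

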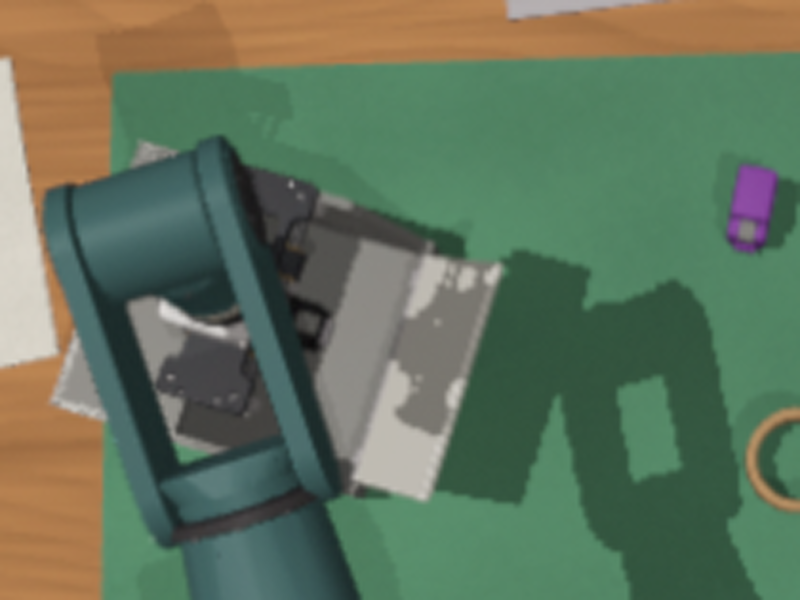

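Run:
```python
from h import *
s=snap('wrist');print(np.array(s['T_tool_cam']).round(3))
s=snap('side')
im=cv2.resize(s['image'][20:200,130:370],(800,600),interpolation=cv2.INTER_CUBIC);cv2.imwrite('pics/side2c.png',im[...,::-1])
```

```text
[[-0.001  0.973  0.23   0.066]
 [ 1.     0.001  0.001 -0.001]
 [ 0.     0.23  -0.973 -0.179]
 [ 0.     0.     0.     1.   ]]
```

View pics/side2c.png

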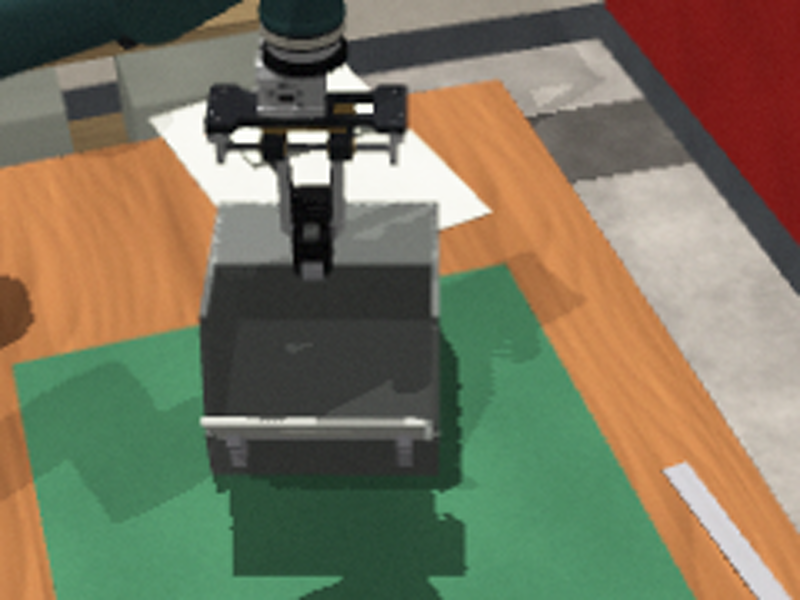

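Flap open (rim along row 425), tape measure held at (312,235) above the mouth. I'll lower it now.

Request:
move_arm(
  deltas=[-0.01,0,0,0.2,0,3,1,-0.01,0,0,0.2,0,6,1,-0.01,0,0,0.2,0,9,1,-0.01,0,0,0.2,0,12,1,-0.01,0,0,0.2,0,15,1,-0.01,0,0,0.2,0,18,1,-0.01,0,0,0.2,0,20,1,-0.01,0,0,0.2,0,20,1],
)

```text
time: 11.6
tool_pos: [0.5422, 0.2207, 0.0642]
ee_rot: [-3.136, 0.001, 1.262]
wrist_force: [-0.7, -0.3, -2.5]
width: 0.0358
finger_force: 30.0
```

Request:
move_arm(
  deltas=[0,0,0,0,0,0,1,0,0,0,0,0,0.5,1,0,0,0,0,0,1,1,0,0,0,0,0,1.5,1,0,0,0,0,0,1.9,1,0,0,0,0,0,1.9,1,0,0,0,0,0,1.9,1],
)

```text
time: 12.3
tool_pos: [0.5448, 0.2225, 0.0491]
ee_rot: [3.14, -0.004, 1.263]
wrist_force: [-0.1, -0.3, -2.2]
width: 0.036
finger_force: 30.0
```

Run:
```python
from h import *
o=robot.get_obs();print(o['wrist_force'].round(1),o['width'],tobin(o['tool_pos']))
```

```text
[-0.1 -0.3 -2.2] 0.03597622603714072 [0.0654556  0.00045866 0.04914852]
```

Request:
move_arm(
  deltas=[0,0,0,0,0,0.4,1,0,0,0,0,0,0.8,1,0,0,0,0,0,1.2,1,0,0,0,0,0,1.2,1,0,0,0,0,0,1.2,1],
)

```text
time: 12.8
tool_pos: [0.5447, 0.2225, 0.037]
ee_rot: [3.141, -0.004, 1.263]
wrist_force: [-0.6, 0.4, -2.1]
width: 0.0359
finger_force: 30.0
```

Lower by 2 mm, release and withdraw.

Request:
move_arm(
  deltas=[0,0,0,0,0,0.2,1,0,0,0,0,0,0.2,0.2,0,0,0,0,0,0.2,0,0,0,0,0,0,0.2,0,0,0,0,0,0,0.2,0,0,0,0,0,0,0.2,0],
)

```text
time: 13.4
tool_pos: [0.5451, 0.2226, 0.0356]
ee_rot: [3.14, -0.004, 1.263]
wrist_force: [-0.2, 0.1, -0.3]
width: 0.0469
finger_force: 0.0
```

Request:
move_arm(
  deltas=[0,0,0,0,0,-2,0,0,0,0,0,0,-5,0,0,0,0,0,0,-8,0,0,0,0,0,0,-12,0,0,0,0,0,0,-16,0,0,0,0,0,0,-20,0,0,0,0,0,0,-24,0,0,0,0,0,0,-26,0],
)

```text
time: 14.2
tool_pos: [0.545, 0.2219, 0.3004]
ee_rot: [3.134, -0.008, 1.263]
wrist_force: [0.5, -0.7, 0.7]
width: 0.0467
finger_force: 0.0
```

Request:
move_arm(
  deltas=[0,0,0,-4,0,0,0,0,0,0,-8,0,0,0,0,0,0,-10,0,0,0,0,0,0,-10,0,0,0,0,0,0,-10,0,0,0],
)

```text
time: 14.7
tool_pos: [0.514, 0.1265, 0.2951]
ee_rot: [3.14, -0.005, 1.262]
wrist_force: [0.6, -0.9, -0.1]
width: 0.0469
finger_force: 0.0
```

Run:
```python
from h import *
s=snap('wrist');save(s,'w3.png')
s=snap('side');W=cloud(s);B=tobin(W.reshape(-1,3)).reshape(W.shape)
hsv=cv2.cvtColor(s['image'],cv2.COLOR_RGB2HSV)
m=(B[...,0]>.015)&(B[...,0]<.13)&(abs(B[...,1])<.1)&(B[...,2]>.025)&(B[...,2]<.1)
b=B[m];print(len(b),b.min(0),b.max(0),b.mean(0))
```

```text
162 [ 0.02538245 -0.02196683  0.04287055] [0.08944872 0.01413691 0.07885551] [ 0.05691283 -0.00485646  0.06791971]
```

View pics/w3.png

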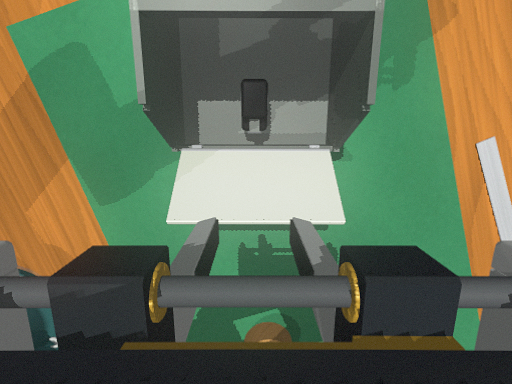

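The tape measure stands in the bin at (254,103), and the flap lies fully open at (255,185). The gripper is clear.

```bash
python3 -c "
from bench import robot
print(robot.close_job())"
```

```text
the job is handed in; nothing more can be done
None
```

I opened the flap gently onto its stop and let it go, set the tape measure inside the bin, and handed the job in at about 15 s; the hand-in returned no verdict.

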